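Stack a tray and dispense one cassette

TASK

Take the empty tray from the worktop and set it squarely on the tray in the cassette dispenser's dock, turned end for end so that its lugs rest on the lower rim and it stacks instead of nesting. Then push the dispenser's sprung plunger fully home just once and let it spring back, so that one cassette drops into the upper tray and the others stay in the magazine. Leave the bottles, jar and dish around where they are.

Things in the scene. Friction and masses are not known exactly. Their poses are not given: they have to be found in the camera images.
- upper_tray_centre (a point): Centre, half-way up, of the empty loose white tray standing by itself on the worktop: 112 (its x) x 62 (its y) x 45 mm high, 0.12 kg, walls 2.5 mm, tapered: underside 95 x 45 mm, inside of rim 103 x 53 mm. Grip it across its 62 mm width at mid-length, on the 10 mm deep rim skirt. Its +x end wall has a 20 mm wide scoop cut 15 mm down from the rim.
- upper_tray: The same tray, origin under its centre. Each long wall has 2 12 mm slots, open at the rim, at x -20 and +36 mm, and under each a 9 mm wide lug, lug underside 6 mm above the tray's. Over a like tray the same way round, lugs enter the slots and it nests 17 mm higher; turned 180 deg about the vertical, lugs rest on the rim: it sits 39 mm higher than the tray below, 6 mm inside it, 3 mm play.
- lower_tray_centre (a point): Centre, half-way up, of the identical tray (0.15 kg) in the dispenser's dock, loose between low fences, its underside 6 mm above the worktop, one cassette lying in it. Its +x axis and scooped end point away from the dispenser's magazine.
- dispenser: The fixed cassette dispenser; origin on the worktop under the magazine, z up, +x the direction of the plunger's push and of the outlet. Base plate x -60 to +154 mm, 84 wide, 6 thick. Magazine shaft x -24 to +26, y +-18.5 mm, top 142 mm up. Outlet lip at x +26, underside 94 mm up. Docked tray's centre at x +90; rim of a tray stacked on it is 90 mm up, 8 mm from the lip. Dock fences 18 mm high.
- magazine (a point): Centre of the lowest cassette place in the dispenser's magazine, 104.5 mm above the worktop; axes as the dispenser's.
- push_plate (a point): Centre of the rear (outward) face of the plunger's upright black push plate, 44 mm wide, 40 mm high, 6 mm thick, 121.5 mm above the worktop, at x = -96 mm in the dispenser's frame when the plunger is out; it moves with the plunger, axes as the dispenser's. Free space behind it (towards -x): about 55 mm, then a bottle.
- plunger (a joint): Travel of the sprung plunger in m along the dispenser's +x: 0 out, 0.064 fully home at its stop. The spring takes 2 N at first, 10 N when home, and brings it back out when let go. Its bar drives the lowest cassette out over the lip; a part stroke leaves the cassette on the lip, a full one drops it into a tray below. After the return the next cassette sinks into place.
- cassette_first_centre (a point): Centre of a grey cassette, 40 x 28 x 9 mm, 18 g, lowest in the magazine, the one that the next stroke delivers.
- cassette_second_centre (a point): Centre of a grey cassette, 40 x 28 x 9 mm, 18 g, lying on the first in the magazine.
- cassette_third_centre (a point): Centre of a grey cassette, 40 x 28 x 9 mm, 18 g, the top one in the magazine.
- cassette_stored_centre (a point): Centre of a grey cassette, 40 x 28 x 9 mm, 18 g, already lying in the lower tray.
- amber_bottle_centre (a point): Bystander: centre (half-way up) of the orange-capped round bottle, 70 mm across, 131 mm high, loose, to be left where it is.
- small_bottle_centre (a point): Bystander: centre (half-way up) of the small black-capped round bottle, 52 mm across, 100 mm high, loose, to be left where it is.
- dropper_bottle_centre (a point): Bystander: centre (half-way up) of the slim yellow-capped bottle, 40 mm across, 106 mm high, loose, to be left where it is.
- wash_bottle_centre (a point): Bystander: centre (half-way up) of the yellow-capped round bottle that stands behind the dispenser's push plate, 72 mm across, 151 mm high, loose, to be left where it is.
- petri_dish_centre (a point): Bystander: centre (half-way up) of the flat round dish, 90 mm across, 15 mm high, loose, to be left where it is.
- clear_jar_centre (a point): Bystander: centre (half-way up) of the clear round jar, 72 mm across, 126 mm high, loose, to be left where it is.
- cassette_first: The body of that cassette (delivered by the first stroke); origin at the centre of its underside.

How it is judged:
By the outcome, as a careful person would: the job done as asked, in the order asked, and still so for the second after the job is handed in, with the robot touching nothing.
It also fails if it takes over 61 s, if anything falls off the work surface, if the arm or the gripper's body presses on something with over 40 N, if the wrist force passes 120 N, or if a joint passes its speed limit or range.

ROBOT

A 6-joint arm with a two-finger parallel gripper is mounted at the origin on a cart in front of the work surface, level with it; the furniture and walls round the work are solid. World frame = base frame: x ahead of the robot, y to its left, z up, the work surface at z = 0. Lengths are in m, angles in rad, forces in N, time in s.
With the tool pointing down it reaches from about 0.35 to 0.975 m from the base axis. Payload 4.9 kg.
Tool frame: the origin (TCP) lies midway between the tips of the shut fingers; the grasp point (between the pads) lies 19 mm behind it; z points along the fingers, y is the line along which they close (so a half turn about z gives the same grasp; the last joint's range is limited). The gripper opens to 85 mm and grips with 20 to 120 N. Pads are 22 mm wide; open, the fingers measure 114 mm over their backs; the gripper's body (76 mm by 85 mm) begins 54 mm behind the grasp point. The pads swing forward as they close: fully open they stand 13 mm farther back than shut.
Start: joints at [1.002, 0.053, 1.613, -0, 1.476, -0.119], TCP at [0.272, 0.563, 0.231] pointing down, gripper open.
Joint ranges: [-3.01, 3.01], [-1.01, 2.22], [0.06, 2.58], [-1.02, 4.17], [0.09, 2.62], [-3.14, 3.14]. Speed limits (rad/s): [2.57, 2.57, 3.14, 3.14, 3.14, 3.14].

INTERFACE

Orientations are given as a rotation vector (axis times angle).
In Python, from station import ctrl, optics, job gives the robot as it stands.
- The arm moves only by the shell command python3 -m jog 'ROWS' [OPENING] [FORCE]. ROWS is JSON, a list of rows, each a list of 2 entries, a list of its own where there are three numbers: the shift along the tool's x, y, z in m, then the turn, a rotation vector about the tool's x, y, z in rad. A call has 1 to 5 rows; each row is the pose to reach, as a shift and turn from the pose commanded when the call began, along the tool's axes at that moment; what a row does not reach only later rows make up. A row lasts 1/10 s, in which the tool goes at most 50 mm and 8.59 degrees, less where a joint would pass 70% of its speed; a pose out of reach is approached as far as the arm can. A call with a gripper value outside its range is refused whole. OPENING is the opening, from 0 (shut) to 1 (fully open), set as the call begins (- or left out, the last holds). The fingers move at their own pace and stop on an object; FORCE is the grip in N (left out, the last holds). Time passes only in rows, so rows that repeat a pose let the fingers close. It gives the time, the measured TCP pose, the force, the opening and the grip force at its end, in the units of the state.
- ctrl.get_obs(): the state, without advancing time (a new reading comes with each control period).
- optics.get_image(name): name is "scene" or "top" or "wrist"; returns a dict with "image" (384x512x3 uint8, blue, green, red), "fx", "fy", "cx", "cy" (pixels), "D" ([k1, k2, p1, p2, k3] as OpenCV has them; the pictures are not rectified), "rvec" (rotation vector, rad) and "tvec" (3), from world to camera coordinates, as OpenCV has them; the wrist camera has in their place "mount" (4x4, takes a point from camera to tool coordinates, whose origin is the TCP and whose axes are the flange's). Camera axes: x right, y down, z forward; pixel columns grow to the right and rows downward; lengths in m; the calibration is good to about 2 mm. A picture is of the moment at which its call begins: read the wrist's pose just before it. There is no depth.
- job.finish_job(): hands the job in; it is judged then, once.
The state is a dict: "t": time; "q": joint angles; "dq": joint speeds; "effort": joint torques, N m; "tool_pos": TCP position; "tool_rot": TCP orientation; "contact_force": force on the tool from outside, world axes, zero at the start; "wrist_torque": the same for the moment, N m; "opening": finger opening in m; "grip_force": force on a finger pad.
Only numpy, scipy, OpenCV 4.12 (cv2) and the standard library are available. Lean on these libraries where they do the work, as an engineer would, in place of code of your own. Each camera call takes 0.05 s, during which the arm holds its last target. There are 200 camera calls.

## Working session

There is one attempt and no reset: what is moved stays moved. The work goes in short steps, Python scripts to look and compute and a shell command to move; the robot and the scene stay as the last step left them, time stands still between calls to the robot, and variables do not carry over. Pictures are saved under pics/ and viewed, at most 10 in all, crops included, and the job is handed in when it is done.

```bash
mkdir -p pics; ls
cat > h.py <<'E'
import numpy as np,cv2
from station import ctrl,optics,job
from scipy.spatial.transform import Rotation as R
def cam(n):
    o=ctrl.get_obs(); d=optics.get_image(n)
    K=np.array([[d['fx'],0,d['cx']],[0,d['fy'],d['cy']],[0,0,1.]]);D=np.array(d['D'],float)
    if n=='wrist':
        T=np.eye(4);T[:3,:3]=R.from_rotvec(o['tool_rot']).as_matrix();T[:3,3]=o['tool_pos']
        C=T@np.array(d['mount'])
    else:
        M=np.eye(4);M[:3,:3]=R.from_rotvec(np.ravel(d['rvec'])).as_matrix();M[:3,3]=np.ravel(d['tvec']);C=np.linalg.inv(M)
    return dict(K=K,D=D,C=C,im=d['image'])
def ray(c,uv):
    p=cv2.undistortPoints(np.array([[uv]],float),c['K'],c['D'])[0,0]
    return c['C'][:3,3],c['C'][:3,:3]@np.array([p[0],p[1],1])
def at(c,uv,z):
    o,d=ray(c,uv);return o+d*(z-o[2])/d[2]
def proj(c,P):
    M=np.linalg.inv(c['C']);return cv2.projectPoints(np.array(P,float).reshape(-1,3),cv2.Rodrigues(M[:3,:3])[0],M[:3,3],c['K'],c['D'])[0][:,0]
E
python3 - <<'E'
from h import *
import pickle
for n in('scene','top','wrist'):
    c=cam(n);pickle.dump(c,open(f'pics/{n}0.pkl','wb'));cv2.imwrite(f'pics/{n}0.png',cv2.resize(c['im'],(800,600)))
    print(n,c['C'][:3,3].round(3),c['C'][:3,2].round(3))
o=ctrl.get_obs();print(o)
E
```

```text
pics
scene [ 0.122 -0.756  1.057] [ 0.329  0.589 -0.738]
top [0.328 0.004 1.694] [ 0.147  0.009 -0.989]
wrist [0.2   0.597 0.372] [ 0.272 -0.133 -0.953]
{'t': 0.15, 'q': array([ 1.00200923e+00,  5.32454838e-02,  1.61397455e+00,  1.41061775e-05,
        1.47600286e+00, -1.18974260e-01]), 'dq': array([ 0.00111069, -0.00041864, -0.00372397, -0.00044538,  0.00210751,
        0.00094171]), 'effort': array([ 1.33159124e-04, -3.94239807e+01, -3.70724380e+01, -1.23902769e-04,
        4.61894029e-03,  1.80903152e-05]), 'tool_pos': array([0.27146662, 0.56242767, 0.23032289]), 'tool_rot': array([-7.00499050e-01, -3.06192155e+00,  2.40297377e-03]), 'contact_force': array([-0.68406784,  0.22672826,  0.40896307]), 'wrist_torque': array([ 0.02573244,  0.00174872, -0.00237779]), 'grip_force': 0.0, 'opening': 0.08538647850871839}
```

View pics/top0.png

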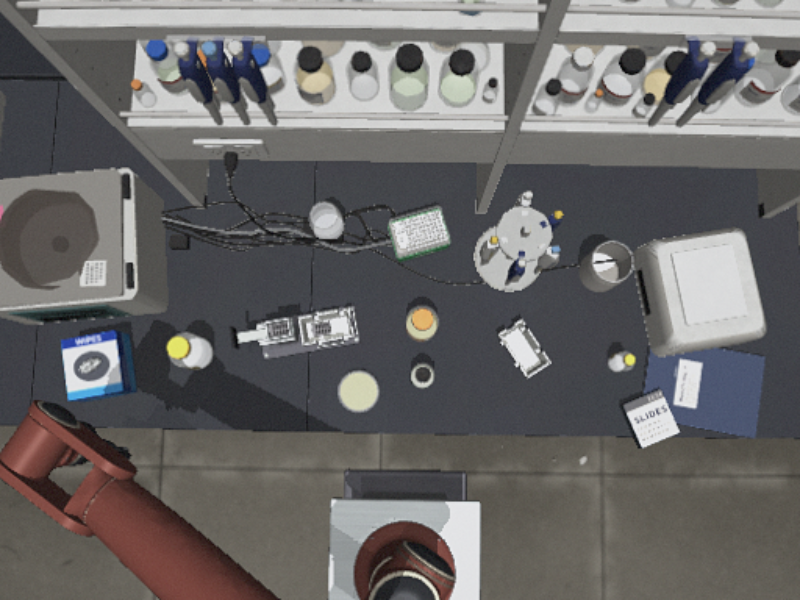

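View pics/scene0.png

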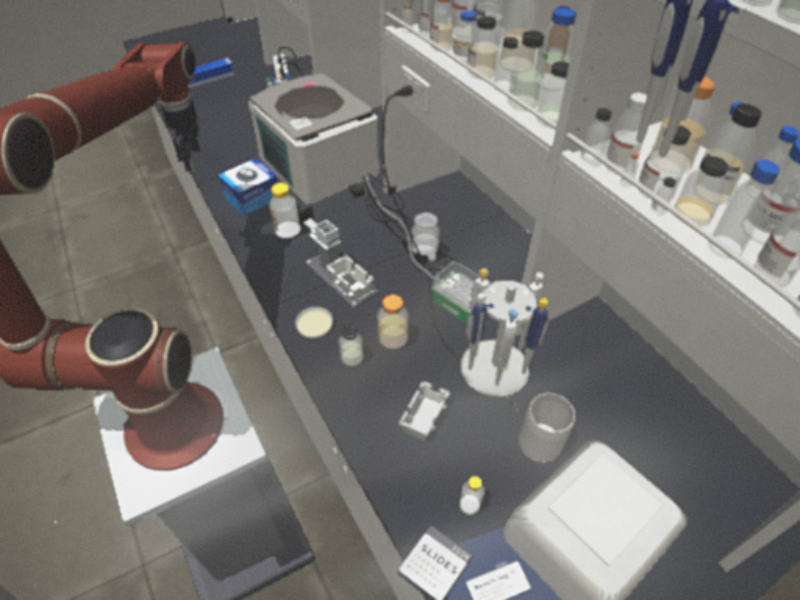

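The top view shows the dispenser at (240–357, 305–355), with the push plate at left and the dock at right. The loose tray is at about (524,347), tilted. I'll enlarge both.

Run:
```python
from h import *
import pickle
c=pickle.load(open('pics/top0.pkl','rb'));im=c['im']
a=im[188:234,143:243];b=im[196:246,286:386]
f=lambda x:cv2.resize(x,None,fx=6,fy=6,interpolation=cv2.INTER_CUBIC)
cv2.imwrite('pics/crop.png',np.vstack([f(a),f(b)]))
for n,p,z in[('traylo',(335,325),.05),('mag',(278,332),.14),('tray',(524,347),.045),('plate',(242,337),.12)]:print(n,at(c,np.array(p)*.64,z).round(3))
```

```text
traylo [0.517 0.156 0.05 ]
mag [0.491 0.262 0.14 ]
tray [ 0.477 -0.247  0.045]
plate [0.482 0.339 0.12 ]
```

View pics/crop.png

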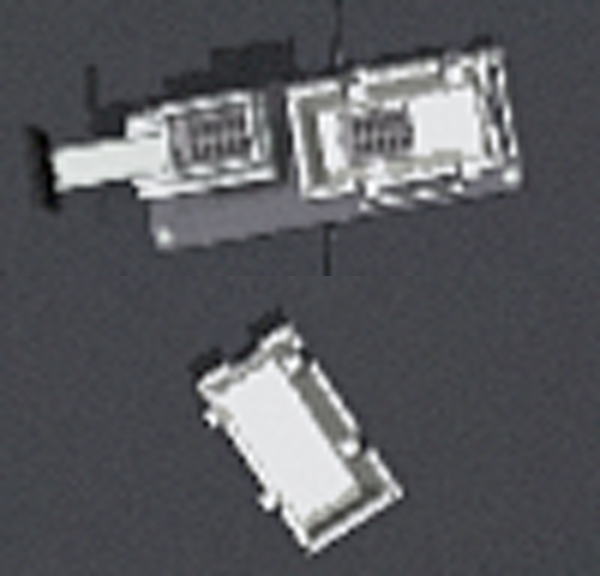

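Loose tray in the crop: rim corners at (200,385), (292,325), (400,490) and (312,552). The scoop end (+x) is at the upper left, and the lugs at (212,418) and (268,500) agree with +36/−20. Dispenser base corners are at (157,247) and (521,186), and the docked tray's rim corners are near (290,95), (300,198), (498,50) and (518,170).

Run:
```python
from h import *
import pickle
c=pickle.load(open('pics/top0.pkl','rb'))
A=lambda p,z:at(c,(143+p[0]/6-.42,188+p[1]/6-.42),z)
B=lambda p,z:at(c,(286+p[0]/6-.42,196+(p[1]-276)/6-.42),z)
t=np.array([B(p,.045) for p in[(200,385),(292,325),(400,490),(312,552)]])
print(t.round(3)); ce=t.mean(0); ax=(t[0]+t[1]-t[2]-t[3]);print('upper',ce.round(4),np.linalg.norm(ax)/2,np.degrees(np.arctan2(ax[1],ax[0])))
a,b=A((157,247),.006),A((521,186),.006);e=(b-a);L=np.linalg.norm(e);e/=L;n=np.array([-e[1],e[0],0])
print('base',a.round(3),b.round(3),L,np.degrees(np.arctan2(e[1],e[0])))
o=(a+60/1000*e+42/1000*n + b-.154*e+.042*n)/2;o[2]=0
print('origin',o.round(4),'dock',(o+.09*e).round(4),'plate',(o-.096*e).round(4), 'platepix',A((45,168),.1415).round(4))
l=np.array([A(p,.051) for p in[(290,95),(300,198),(518,170),(498,50)]]);print(l.round(3),l.mean(0).round(4))
o=ctrl.get_obs();print(R.from_rotvec(o['tool_rot']).as_matrix().round(3))
d=optics.get_image('wrist');print(np.array(d['mount']).round(3))
```

```text
[[ 0.504 -0.192  0.045]
 [ 0.538 -0.244  0.045]
 [ 0.447 -0.303  0.045]
 [ 0.412 -0.254  0.045]]
upper [ 0.4755 -0.2481  0.045 ] 0.10939631266623884 33.46887661264564
base [0.449 0.313 0.006] [0.487 0.108 0.006] 0.2092578349284963 -79.55363747249474
origin [0.5009 0.2644 0.    ] dock [0.5172 0.1759 0.    ] plate [0.4835 0.3588 0.    ] platepix [0.4798 0.3492 0.1415]
[[0.532 0.234 0.051]
 [0.474 0.227 0.051]
 [0.492 0.107 0.051]
 [0.558 0.119 0.051]] [0.514  0.1719 0.051 ]
[[-0.901  0.435 -0.001]
 [ 0.435  0.901 -0.001]
 [ 0.    -0.002 -1.   ]]
[[ 0.    -0.953 -0.303  0.08 ]
 [ 1.     0.     0.    -0.   ]
 [-0.    -0.303  0.953 -0.142]
 [ 0.     0.     0.     1.   ]]
```

```bash
cat >> h.py <<'E'
def go(P,hx):
    "remaining tool-frame shift and turn to TCP P, tool down, tool x at heading hx deg"
    o=ctrl.get_obs();M=R.from_rotvec(o['tool_rot']);h=np.radians(hx)
    T=R.from_matrix(np.array([[np.cos(h),np.sin(h),0],[np.sin(h),-np.cos(h),0],[0,0,-1]]))
    print('t',round(o['t'],2),'pos',o['tool_pos'].round(4),'shift',(M.inv().apply(np.array(P)-o['tool_pos'])).round(4),'turn',(M.inv()*T).as_rotvec().round(4),'F',o['contact_force'].round(1),'op',round(o['opening'],4),'grip',round(o['grip_force'],1),'q6',o['q'][5].round(2))
E
for i in 1 2 3 4; do python3 -m jog '[[[-0.027,-0.032,0],[0,0,0]],[[-0.054,-0.064,0],[0,0,0]],[[-0.080,-0.096,0],[0,0,0]],[[-0.107,-0.128,0],[0,0,0]],[[-0.134,-0.160,0],[0,0,0]]]' 1 | tail -c 300; done
for i in 1 2 3; do python3 -m jog '[[[0,0,0],[0,0,0.14]],[[0,0,0],[0,0,0.28]],[[0,0,0],[0,0,0.42]],[[0,0,0],[0,0,0.56]],[[0,0,0],[0,0,0.702]]]' | tail -c 300; done
python3 - <<'E'
from h import *
go([.4755,-.248,.2],33.5)
import pickle
c=cam('wrist');pickle.dump(c,open('pics/w1.pkl','wb'));cv2.imwrite('pics/w1.png',cv2.resize(c['im'],(800,600)))
E
```

```text
t: 0.7
tool_pos: [0.3228, 0.3589, 0.2311]
tool_rot: [0.7, 3.063, -0.0]
contact_force: [1.5, 0.3, 0.1]
opening: 0.0855
grip_force: 0.0
t: 1.2
tool_pos: [0.3739, 0.1566, 0.2313]
tool_rot: [0.7, 3.062, 0.0]
contact_force: [1.0, 0.0, 0.4]
opening: 0.0855
grip_force: 0.0
t: 1.7
tool_pos: [0.4251, -0.046, 0.2314]
tool_rot: [0.701, 3.062, 0.0]
contact_force: [-0.1, 1.0, -0.5]
opening: 0.0853
grip_force: 0.0
t: 2.2
tool_pos: [0.4762, -0.2483, 0.2311]
tool_rot: [-0.701, -3.062, -0.0]
contact_force: [0.8, 1.6, 1.3]
opening: 0.0855
grip_force: 0.0
t: 2.7
tool_pos: [0.476, -0.2465, 0.231]
tool_rot: [-1.718, -2.629, -0.0]
contact_force: [0.3, -0.4, 0.1]
opening: 0.0851
grip_force: 0.0
t: 3.2
tool_pos: [0.476, -0.2465, 0.231]
tool_rot: [-2.518, -1.878, 0.0]
contact_force: [0.3, -0.3, -0.5]
opening: 0.0854
grip_force: 0.0
t: 3.7
tool_pos: [0.476, -0.2465, 0.231]
tool_rot: [-3.01, -0.898, 0.001]
contact_force: [1.0, 0.5, 0.6]
opening: 0.0856
grip_force: 0.0
t 3.7 pos [ 0.476  -0.2465  0.231 ] shift [-0.0012  0.001   0.031 ] turn [-0.0005  0.0002 -0.0047] F [1.  0.5 0.6] op 0.0856 grip 0.0 q6 0.37
```

View pics/w1.png

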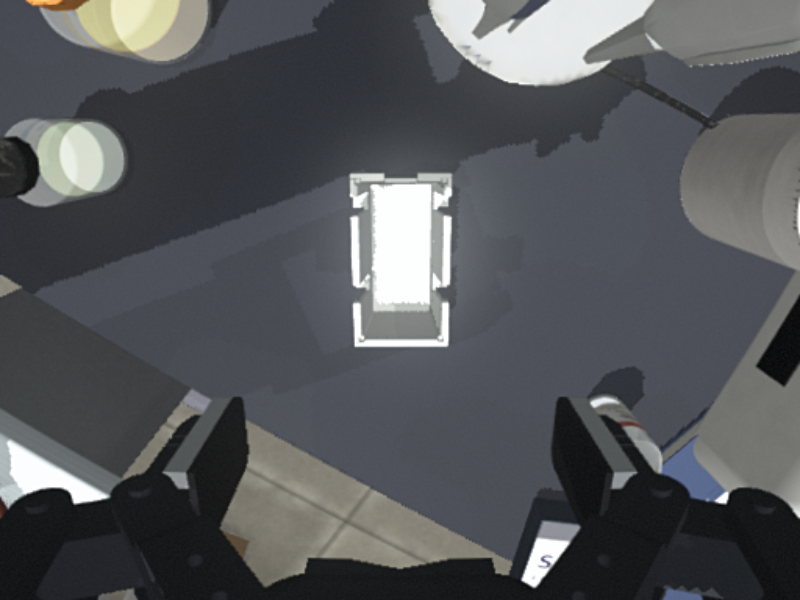

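The wrist view shows the tray upright in the picture, with the scoop notch in the top edge (+x). Rim corners are (350,173), (452,173), (449,346) and (354,346).

Run:
```python
from h import *
import pickle
c=pickle.load(open('pics/w1.pkl','rb'))
t=np.array([at(c,np.array(p)*.64-.18,.045) for p in[(350,173),(452,173),(449,346),(354,346)]])
ce=t.mean(0);ax=t[0]+t[1]-t[2]-t[3];hx=np.degrees(np.arctan2(ax[1],ax[0]))
print(t.round(3),ce.round(4),np.linalg.norm(ax)/2,np.linalg.norm(t[0]-t[1]),np.linalg.norm(t[2]-t[3]),hx)
go([ce[0],ce[1],.016],hx)
```

```text
[[ 0.503 -0.191  0.045]
 [ 0.536 -0.242  0.045]
 [ 0.443 -0.305  0.045]
 [ 0.409 -0.252  0.045]] [ 0.4729 -0.2476  0.045 ] 0.1118310857185373 0.06125252004985546 0.06274631110638178 33.46175192177111
t 3.75 pos [ 0.476  -0.2465  0.231 ] shift [-0.0032 -0.0007  0.215 ] turn [-0.0004  0.0002 -0.0076] F [0.1 0.7 0. ] op 0.0855 grip 0.0 q6 0.38
```

```bash
python3 -m jog '[[[-0.001,0,0.045],[0,0,-0.007]],[[-0.002,0,0.09],[0,0,-0.007]],[[-0.003,-0.001,0.13],[0,0,-0.007]],[[-0.003,-0.001,0.165],[0,0,-0.007]],[[-0.003,-0.001,0.185],[0,0,-0.007]]]'
python3 -m jog '[[[0,0,0.01],[0,0,0]],[[0,0,0.02],[0,0,0]],[[0,0,0.027],[0,0,0]],[[0,0,0.03],[0,0,0]],[[0,0,0.03],[0,0,0]]]'
python3 -m jog '[[[0,0,0],[0,0,0]],[[0,0,0],[0,0,0]],[[0,0,0],[0,0,0]],[[0,0,0],[0,0,0]],[[0,0,0],[0,0,0]]]' 0.4 35
python3 -m jog '[[[0,0,0],[0,0,0]],[[0,0,0],[0,0,0]],[[0,0,0],[0,0,0]]]'
python3 - <<'E'
from h import *
go([.4729,-.2476,.016],33.46)
c=cam('wrist');cv2.imwrite('pics/w2.png',cv2.resize(c['im'],(800,600)))
E
```

```text
t: 4.25
tool_pos: [0.471, -0.2459, 0.0425]
tool_rot: [-2.999, -0.92, 0.005]
contact_force: [-1.2, -0.3, -0.8]
opening: 0.085
grip_force: 0.0
t: 4.75
tool_pos: [0.4735, -0.2476, 0.0167]
tool_rot: [3.004, 0.918, 0.001]
contact_force: [-0.0, 0.2, 0.4]
opening: 0.0853
grip_force: 0.0
t: 5.25
tool_pos: [0.4738, -0.2479, 0.0174]
tool_rot: [3.003, 0.917, 0.001]
contact_force: [-1.2, 0.6, 5.8]
opening: 0.0609
grip_force: 38.4
t: 5.55
tool_pos: [0.4738, -0.2479, 0.0174]
tool_rot: [3.003, 0.917, 0.001]
contact_force: [-0.7, 0.2, 6.0]
opening: 0.0619
grip_force: 38.4
t 5.55 pos [ 0.4738 -0.2479  0.0174] shift [-0.0006 -0.0007  0.0014] turn [ 0.0014 -0.0005  0.0089] F [-0.7  0.2  6. ] op 0.0619 grip 38.4 q6 0.36
```

View pics/w2.png

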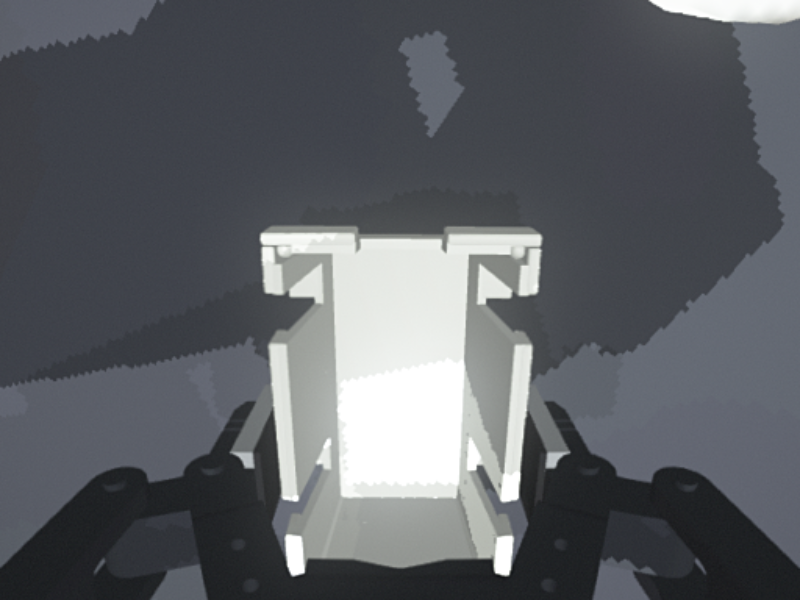

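The tray is gripped at its 62 mm width with no slip visible. I'll lift it and hover short of the dock so the wrist camera sees the docked tray past the held one.

```bash
python3 -m jog '[[[0,0,-0.01],[0,0,0]],[[0,0,-0.03],[0,0,0]],[[0,0,-0.06],[0,0,0]],[[0,0,-0.09],[0,0,0]],[[0,0,-0.12],[0,0,0]]]' | grep -E 'pos|force|open'
python3 -m jog '[[[0,0,-0.03],[0,0,0]],[[0,0,-0.06],[0,0,0]],[[0,0,-0.09],[0,0,0]],[[0,0,-0.11],[0,0,0]],[[0,0,-0.12],[0,0,0]]]' | grep -E 'pos|force|open'
python3 -m jog '[[[0.015,-0.016,0],[0,0,0]],[[0.038,-0.04,0],[0,0,0]],[[0.062,-0.066,0],[0,0,0]],[[0.088,-0.093,0],[0,0,0]],[[0.1145,-0.12,0],[0,0,0]]]' | grep -E 'pos|force|open'
python3 -m jog '[[[0.026,-0.027,0],[0,0,0]],[[0.052,-0.054,0],[0,0,0]],[[0.078,-0.082,0],[0,0,0]],[[0.1,-0.105,0],[0,0,0]],[[0.1145,-0.12,0],[0,0,0]]]' | grep -E 'pos|force|open'
python3 -m jog '[[[0,0,0],[0,0,-0.06]],[[0,0,0],[0,0,-0.18]],[[0,0,0],[0,0,-0.32]],[[0,0,0],[0,0,-0.45]],[[0,0,0],[0,0,-0.588]]]' | grep -E 'pos|force|open'
python3 -m jog '[[[0,0,0],[0,0,-0.13]],[[0,0,0],[0,0,-0.26]],[[0,0,0],[0,0,-0.4]],[[0,0,0],[0,0,-0.52]],[[0,0,0],[0,0,-0.588]]]' | grep -E 'pos|force|open'
python3 -m jog '[[[0,0,0],[0,0,0]],[[0,0,0],[0,0,0]]]' >/dev/null
python3 - <<'E'
from h import *
import pickle
go([.535,.078,.257],100.45)
c=cam('wrist');pickle.dump(c,open('pics/w3.pkl','wb'));cv2.imwrite('pics/w3.png',cv2.resize(c['im'],(800,600)))
E
```

```text
tool_pos: [0.4725, -0.247, 0.137]
contact_force: [0.0, 0.2, -1.3]
opening: 0.0613
grip_force: 38.9
tool_pos: [0.4736, -0.2477, 0.2588]
contact_force: [0.5, 0.4, -2.5]
opening: 0.0617
grip_force: 39.0
tool_pos: [0.5003, -0.0824, 0.2549]
contact_force: [0.1, 0.6, -2.0]
opening: 0.0614
grip_force: 38.9
tool_pos: [0.5282, 0.0818, 0.2549]
contact_force: [0.6, 0.3, -1.9]
opening: 0.0613
grip_force: 38.9
tool_pos: [0.5281, 0.0796, 0.2548]
contact_force: [0.4, 0.5, -2.4]
opening: 0.0609
grip_force: 39.0
tool_pos: [0.5281, 0.0796, 0.2548]
contact_force: [0.1, 0.3, -1.5]
opening: 0.0615
grip_force: 39.0
t 8.8 pos [0.5285 0.0796 0.2554] shift [-0.0028  0.0061 -0.0016] turn [-0.0015 -0.0003  0.0141] F [-0.2  0.7 -1.9] op 0.0611 grip 39.0 q6 -0.19
```

View pics/w3.png

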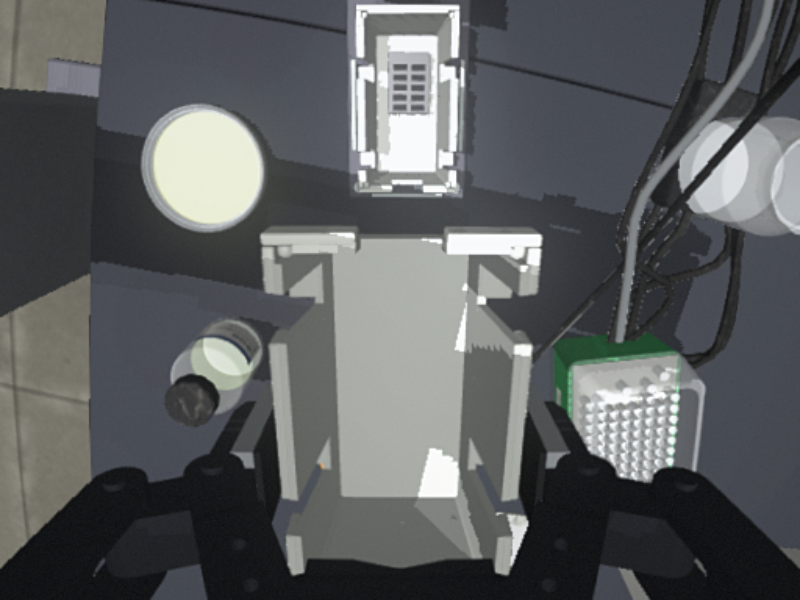

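The docked tray is at (356–460, 5–190), with its scoop end facing the camera's bottom, as expected. I'll crop its two ends.

Run:
```python
from h import *
import pickle
c=pickle.load(open('pics/w3.pkl','rb'));im=c['im']
f=lambda x:cv2.resize(x,None,fx=8,fy=8,interpolation=cv2.INTER_CUBIC)
cv2.imwrite('pics/crop3.png',np.vstack([f(im[0:34,215:310]),f(im[94:130,215:310])]))
```

```text
(no output)
```

View pics/crop3.png

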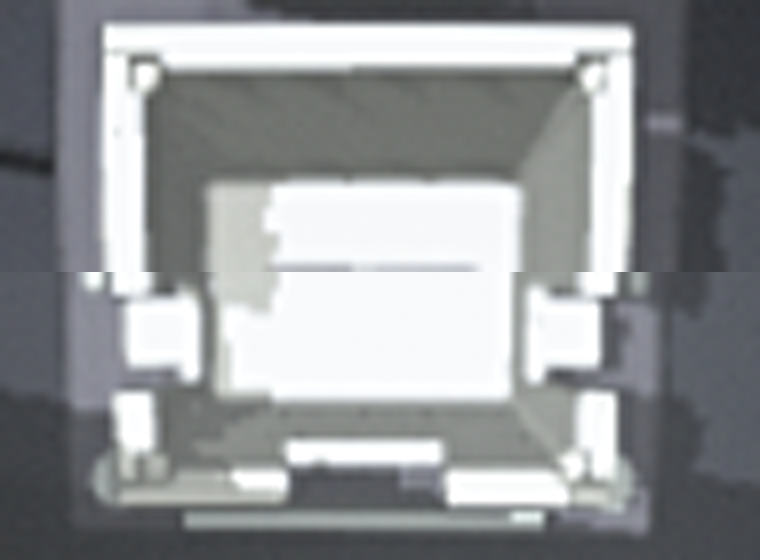

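Rim outer corners in the crop: far end (103,25) and (634,25), near end (114,505) and (618,505).

Run:
```python
from h import *
import pickle
c=pickle.load(open('pics/w3.pkl','rb'))
px=lambda p:(215+p[0]/8-.44,(p[1]/8 if p[1]<272 else 94+(p[1]-272)/8)-.44)
t=np.array([at(c,px(p),.051) for p in[(103,25),(634,25),(618,505),(114,505)]])
ce=t.mean(0);ax=t[0]+t[1]-t[2]-t[3];hx=np.degrees(np.arctan2(ax[1],ax[0]))
print(t.round(4),ce.round(4),np.linalg.norm(ax)/2,np.linalg.norm(t[0]-t[1]),np.linalg.norm(t[2]-t[3]),hx)
# held tray rim, corners of its front (+x) edge, seen in the same picture (tool frame)
M=R.from_rotvec(ctrl.get_obs()['tool_rot']).as_matrix();tp=ctrl.get_obs()['tool_pos']
for z in(.026,.028,.030):
    print(z,[(M.T@(at(c,np.array(p)*.64-.18,tp[2]+z)-tp)).round(4)[:2] for p in[(262,230),(542,230)]])
go([ce[0],ce[1],.12],hx)
```

```text
[[0.4709 0.2247 0.051 ]
 [0.5313 0.2368 0.051 ]
 [0.5539 0.1274 0.051 ]
 [0.4921 0.115  0.051 ]] [0.512 0.176 0.051] 0.11169846034591517 0.06164112588579212 0.06299777278963221 101.30045455084984
0.026 [array([ 0.0583, -0.0321]), array([0.0583, 0.0293])]
0.028 [array([ 0.0586, -0.0315]), array([0.0586, 0.0287])]
0.03 [array([ 0.059, -0.031]), array([0.059 , 0.0282])]
t 8.85 pos [0.5286 0.0796 0.2556] shift [0.0977 0.0028 0.1356] turn [-0.0012 -0.0003 -0.0005] F [-0.3  0.7 -1.9] op 0.0614 grip 39.0 q6 -0.19
```

```bash
python3 -m jog '[[[0.012,0,0],[0,0,0]],[[0.036,0.001,0],[0,0,0]],[[0.062,0.002,0],[0,0,0]],[[0.085,0.003,0],[0,0,0]],[[0.098,0.004,0],[0,0,0]]]' | grep -E 'pos|force|open'
python3 -m jog '[[[0,0,0.02],[0,0,0]],[[0,0,0.05],[0,0,0]],[[0,0,0.08],[0,0,0]],[[0,0,0.115],[0,0,0]],[[0,0,0.135],[0,0,0]]]' | grep -E 'pos|force|open'
python3 -m jog '[[[0,0,0.01],[0,0,0]],[[0,0,0.025],[0,0,0]],[[0,0,0.03],[0,0,0]],[[0,0,0.03],[0,0,0]],[[0,0,0.03],[0,0,0]]]' | grep -E 'pos|force|open'
python3 - <<'E'
from h import *
import pickle
go([.513,.1762,.0624],101.3)
c=cam('wrist');pickle.dump(c,open('pics/w4.pkl','wb'));d=cam('scene');pickle.dump(d,open('pics/s4.pkl','wb'))
p=proj(d,[.513,.176,.06])[0].astype(int);print(p)
s=cv2.resize(d['im'][p[1]-40:p[1]+40,p[0]-50:p[0]+50],(400,320),interpolation=cv2.INTER_CUBIC)
w=cv2.resize(c['im'],(427,320));cv2.imwrite('pics/c4.png',np.hstack([cv2.resize(w,(400,320)),s]))
E
```

```text
tool_pos: [0.5129, 0.1785, 0.2563]
contact_force: [0.3, 0.1, -0.6]
opening: 0.0615
grip_force: 39.0
tool_pos: [0.5118, 0.1764, 0.118]
contact_force: [-0.9, -0.6, -3.0]
opening: 0.0614
grip_force: 38.9
tool_pos: [0.5144, 0.1766, 0.0924]
contact_force: [0.7, -0.2, -1.0]
opening: 0.0612
grip_force: 38.9
t 10.35 pos [0.5144 0.1766 0.0924] shift [-0.0002 -0.0015  0.03  ] turn [0.0018 0.     0.0007] F [ 0.7 -0.2 -1. ] op 0.0612 grip 38.9 q6 -0.0
[222 171]
```

View pics/c4.png

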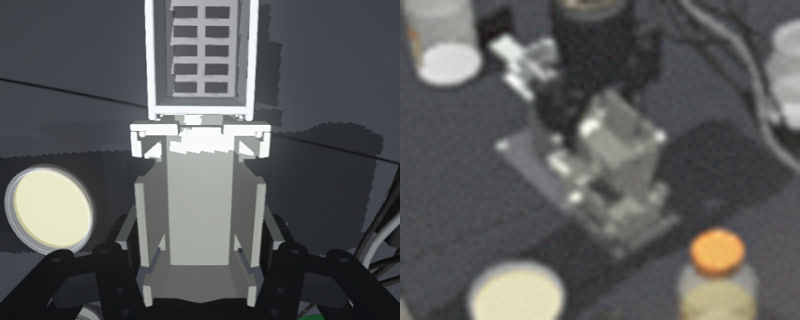

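The wrist view shows the held tray laterally centred on the magazine (both at column ≈201). The scene view shows it above the dock. I'll lower it gently.

```bash
python3 -m jog '[[[0,-0.0005,0.007],[0,0,0]],[[0,-0.0008,0.014],[0,0,0]],[[0,-0.0008,0.02],[0,0,0]],[[0,-0.0008,0.022],[0,0,0]],[[0,-0.0008,0.022],[0,0,0]]]' | grep -E 'pos|force|open'
python3 -m jog '[[[0,0,0.001],[0,0,0]],[[0,0,0.002],[0,0,0]],[[0,0,0.003],[0,0,0]],[[0,0,0.004],[0,0,0]],[[0,0,0.005],[0,0,0]]]' | grep -E 'pos|force|open'
python3 -m jog '[[[0,0,0.001],[0,0,0]],[[0,0,0.002],[0,0,0]],[[0,0,0.002],[0,0,0]]]' | grep -E 'pos|force|open'
python3 - <<'E'
from h import *
go([.513,.1762,.0624],101.3)
E
```

```text
tool_pos: [0.5122, 0.1762, 0.0685]
contact_force: [0.2, -0.5, -2.0]
opening: 0.0612
grip_force: 39.0
tool_pos: [0.5129, 0.1763, 0.0643]
contact_force: [0.5, -0.4, -1.2]
opening: 0.061
grip_force: 39.0
tool_pos: [0.5129, 0.1763, 0.0626]
contact_force: [0.0, -0.5, 0.2]
opening: 0.0608
grip_force: 39.1
t 11.75 pos [0.5129 0.1763 0.0626] shift [-0.0001  0.      0.0002] turn [0.0001 0.     0.0008] F [ 0.  -0.5  0.2] op 0.0608 grip 39.1 q6 -0.0
```

```bash
python3 -m jog '[[[0,0,0.001],[0,0,0]],[[0,0,0.001],[0,0,0]],[[0,0,0.001],[0,0,0]]]' | grep -E 'pos|force|open'
python3 -m jog '[[[0,0,0],[0,0,0]],[[0,0,0],[0,0,0]],[[0,0,0],[0,0,0]],[[0,0,0],[0,0,0]],[[0,0,0],[0,0,0]]]' 1 | grep -E 'pos|force|open'
python3 -m jog '[[[0,0,-0.01],[0,0,0]],[[0,0,-0.03],[0,0,0]],[[0,0,-0.06],[0,0,0]],[[0,0,-0.09],[0,0,0]],[[0,0,-0.12],[0,0,0]]]' | grep -E 'pos|force|open'
python3 -m jog '[[[-0.005,0,-0.02],[0,0,0]],[[-0.025,0,-0.04],[0,0,0]],[[-0.05,0,-0.06],[0,0,0]],[[-0.065,0,-0.075],[0,0,0]],[[-0.07,0,-0.075],[0,0,0]]]' | grep -E 'pos|force|open'
python3 -m jog '[[[0,0,0],[0,0,0]],[[0,0,0],[0,0,0]]]' >/dev/null
python3 - <<'E'
from h import *
import pickle
go([.513,.1762,.0624],101.3)
c=cam('wrist');pickle.dump(c,open('pics/w5.pkl','wb'));cv2.imwrite('pics/w5.png',cv2.resize(c['im'],(800,600)))
E
```

```text
tool_pos: [0.513, 0.1763, 0.0624]
contact_force: [-3.9, -1.0, 5.8]
opening: 0.0612
grip_force: 39.7
tool_pos: [0.5128, 0.1763, 0.0612]
contact_force: [-0.0, 0.2, -0.5]
opening: 0.0851
grip_force: 0.0
tool_pos: [0.5128, 0.1763, 0.1832]
contact_force: [0.1, 0.1, -0.1]
opening: 0.0853
grip_force: 0.0
tool_pos: [0.5282, 0.1066, 0.2598]
contact_force: [-0.2, 0.1, -0.2]
opening: 0.0851
grip_force: 0.0
t 13.75 pos [0.5258 0.1081 0.2548] shift [0.0691 0.0013 0.1924] turn [-0.0024 -0.0008  0.001 ] F [ 0.4 -0.3 -0. ] op 0.0854 grip 0.0 q6 -0.13
```

View pics/w5.png

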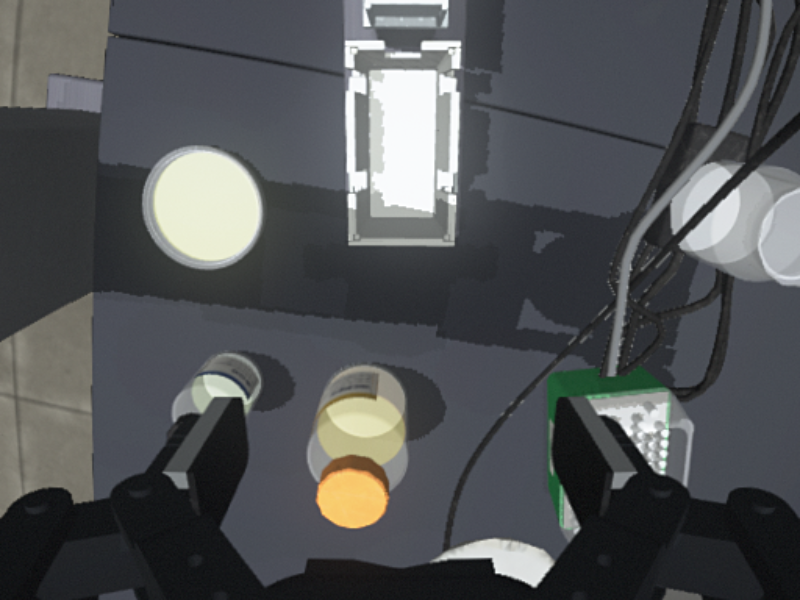

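The stacked tray lies square below the lip. Its rim corners are (345,41), (461,41), (456,245) and (347,245), with the scoop now facing the magazine. I'll check its height by size, then work out the move to behind the push plate.

Run:
```python
from h import *
import pickle
c=pickle.load(open('pics/w5.pkl','rb'))
for z in(.084,.09):
    t=np.array([at(c,np.array(p)*.64-.18,z) for p in[(345,41),(461,41),(456,245),(347,245)]])
    ce=t.mean(0);ax=t[0]+t[1]-t[2]-t[3];hx=np.degrees(np.arctan2(ax[1],ax[0]))
    print(z,ce.round(4),np.linalg.norm(ax)/2,np.linalg.norm(t[0]-t[1]),np.linalg.norm(t[2]-t[3]),hx)
h=np.radians(101.1);b=np.array([np.cos(h),np.sin(h),0]);o=np.array([.513,.176,0])+.09*b
print('plate',o+.096*b)
go(o+.123*b+[0,0,.26],101.1)
```

```text
0.084 [0.5112 0.1776 0.084 ] 0.11328848384976382 0.06301663971088246 0.06472378141544444 101.00808950327435
0.09 [0.5112 0.1777 0.09  ] 0.1111136402274751 0.06180688447084385 0.06348125350405971 101.00808950327439
plate [0.47719091 0.35852044 0.        ]
t 13.8 pos [0.5257 0.1082 0.2546] shift [ 0.282   0.0019 -0.0052] turn [-0.0027 -0.0007  0.0049] F [ 0.1 -0.3 -0.2] op 0.0853 grip 0.0 q6 -0.13
```

```bash
python3 -m jog '[[[0.012,0,0],[0,0,0]],[[0.04,0,0],[0,0,0]],[[0.075,0,0],[0,0,0]],[[0.11,0.001,0],[0,0,0]],[[0.141,0.001,0],[0,0,0]]]' 0 | grep -E 'pos|open'
python3 -m jog '[[[0.035,0,0],[0,0,0]],[[0.07,0,0],[0,0,0]],[[0.105,0,0],[0,0,0]],[[0.13,0.001,0],[0,0,0]],[[0.141,0.001,0],[0,0,0]]]' | grep -E 'pos|open'
python3 -m jog '[[[0,0,0],[0,0,0.004]],[[0,0,0],[0,0,0.004]]]' >/dev/null
python3 - <<'E'
from h import *
import pickle
go([.472,.385,.12],101.1)
c=cam('wrist');pickle.dump(c,open('pics/w6.pkl','wb'));cv2.imwrite('pics/w6.png',cv2.resize(c['im'],(800,600)))
E
```

```text
tool_pos: [0.4985, 0.2488, 0.2556]
opening: 0.012
tool_pos: [0.4712, 0.3874, 0.2554]
opening: 0.0001
t 15.0 pos [0.4728 0.3843 0.2559] shift [ 0.001  -0.0005  0.1359] turn [-0.0007  0.0008  0.0005] F [ 0.1  0.2 -0.6] op 0.0001 grip 0.0 q6 0.37
```

View pics/w6.png

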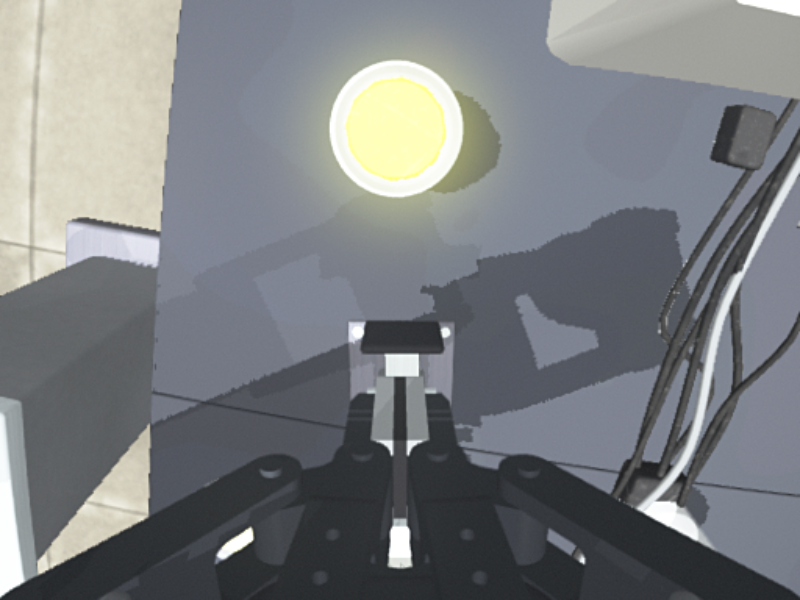

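Push plate in the wrist view spans columns 360–443. Its rear lower edge is at row 322 and its front top edge at row 353, centre column 401. The wash bottle's near edge is at row 197.

Run:
```python
from h import *
import pickle
c=pickle.load(open('pics/w6.pkl','rb'));o=ctrl.get_obs();M=R.from_rotvec(o['tool_rot']).as_matrix()
f=lambda p,z:(M.T@(at(c,np.array(p)*.64-.18,z)-o['tool_pos'])).round(4)
print('rear low',f((401.5,322),.1015),'front top',f((401.5,353),.1415),'width',f((360,350),.1415)-f((443,350),.1415),'bottle near',[f((397,197),z) for z in(.1,.13)],o['tool_pos'])
```

```text
rear low [-0.028  -0.0008  0.1546] front top [-0.0306 -0.001   0.1146] width [-0.0001 -0.0429  0.    ] bottle near [array([ 0.0446, -0.0035,  0.1561]), array([ 0.0481, -0.0033,  0.1261])] [0.47309717 0.38384917 0.25609563]
```

```bash
python3 -m jog '[[[0,-0.001,0.015],[0,0,0]],[[0,-0.001,0.04],[0,0,0]],[[0,-0.001,0.065],[0,0,0]],[[0,-0.001,0.085],[0,0,0]],[[0,-0.001,0.1],[0,0,0]]]' | grep -E 'pos|contact'
python3 -m jog '[[[0,0,0.015],[0,0,0]],[[0,0,0.03],[0,0,0]],[[0,0,0.042],[0,0,0]],[[0,0,0.046],[0,0,0]],[[0,0,0.046],[0,0,0]]]' | grep -E 'pos|contact'
python3 -m jog '[[[-0.003,0,0],[0,0,0]],[[-0.006,0,0],[0,0,0]],[[-0.009,0,0],[0,0,0]],[[-0.012,0,0],[0,0,0]],[[-0.012,0,0],[0,0,0]]]' | grep -E 'pos|contact'
python3 - <<'E'
from h import *
go([.477+.0021-.002,.3585+.011,.11],101.1)
E
```

```text
tool_pos: [0.4714, 0.3828, 0.1533]
contact_force: [0.6, -1.1, -0.5]
tool_pos: [0.4718, 0.3842, 0.1096]
contact_force: [0.1, 1.5, 0.1]
tool_pos: [0.4746, 0.3722, 0.1106]
contact_force: [-0.8, -0.2, 0.4]
t 16.55 pos [0.4746 0.3722 0.1106] shift [-0.0032  0.0019  0.0006] turn [ 0.0004 -0.0001 -0.0002] F [-0.8 -0.2  0.4] op -0.0 grip 0.0 q6 0.35
```

```bash
python3 -m jog '[[[-0.005,0,0],[0,0,0]],[[-0.011,0,0],[0,0,0]],[[-0.018,0,0],[0,0,0]],[[-0.025,0,0],[0,0,0]],[[-0.032,0,0],[0,0,0]]]' | grep -E 'pos|contact'
python3 -m jog '[[[-0.006,0,0],[0,0,0]],[[-0.012,0,0],[0,0,0]],[[-0.018,0,0],[0,0,0]],[[-0.023,0,0],[0,0,0]],[[-0.027,0,0],[0,0,0]]]' | grep -E 'pos|contact'
python3 -m jog '[[[-0.002,0,0],[0,0,0]],[[-0.004,0,0],[0,0,0]],[[-0.005,0,0],[0,0,0]]]' | grep -E 'pos|contact'
```

```text
tool_pos: [0.4804, 0.3416, 0.1105]
contact_force: [-1.6, 5.6, -0.0]
tool_pos: [0.4854, 0.3158, 0.1105]
contact_force: [-1.6, 10.0, -0.5]
tool_pos: [0.4863, 0.3113, 0.1105]
contact_force: [-1.1, 9.5, 0.0]
```

```bash
python3 -m jog '[[[-0.001,0,0],[0,0,0]],[[-0.002,0,0],[0,0,0]],[[-0.002,0,0],[0,0,0]]]' | grep -E 'pos|contact'
python3 -m jog '[[[-0.001,0,0],[0,0,0]],[[-0.002,0,0],[0,0,0]],[[-0.002,0,0],[0,0,0]]]' | grep -E 'pos|contact'
```

```text
tool_pos: [0.4867, 0.3093, 0.1105]
contact_force: [-2.6, 9.2, -0.6]
tool_pos: [0.487, 0.3074, 0.1105]
contact_force: [-1.3, 9.2, -0.3]
```

```bash
python3 -m jog '[[[-0.001,0,0],[0,0,0]],[[-0.002,0,0],[0,0,0]],[[-0.002,0,0],[0,0,0]]]' | grep -E 'pos|contact'
python3 -m jog '[[[-0.001,0,0],[0,0,0]],[[-0.0015,0,0],[0,0,0]],[[-0.0015,0,0],[0,0,0]]]' | grep -E 'pos|contact'
```

```text
tool_pos: [0.4874, 0.3055, 0.1105]
contact_force: [-2.8, 9.6, 0.4]
tool_pos: [0.4876, 0.3043, 0.1106]
contact_force: [-1.6, 9.5, -0.8]
```

```bash
python3 -m jog '[[[-0.001,0,0],[0,0,0]],[[-0.002,0,0],[0,0,0]],[[-0.002,0,0],[0,0,0]]]' | grep -E 'pos|contact'
python3 -m jog '[[[-0.001,0,0],[0,0,0]],[[-0.002,0,0],[0,0,0]],[[-0.002,0,0],[0,0,0]]]' | grep -E 'pos|contact'
```

```text
tool_pos: [0.4877, 0.3043, 0.1107]
contact_force: [-2.0, 16.1, -1.7]
tool_pos: [0.4877, 0.3042, 0.1107]
contact_force: [-3.3, 24.4, -2.0]
```

The stop is reached: force climbs to 24 N with no motion. Now I'll back off, let the plunger return, and rise.

```bash
python3 -m jog '[[[0.008,0,0],[0,0,0]],[[0.018,0,0],[0,0,0]],[[0.028,0,0],[0,0,0]],[[0.038,0,0],[0,0,0]],[[0.048,0,0],[0,0,0]]]' | grep -E 'pos|contact'
python3 -m jog '[[[0.01,0,0],[0,0,0]],[[0.02,0,0],[0,0,0]],[[0.029,0,0],[0,0,0]],[[0.034,0,0],[0,0,0]],[[0.034,0,0],[0,0,0]]]' | grep -E 'pos|contact'
python3 -m jog '[[[0,0,-0.01],[0,0,0]],[[0,0,-0.03],[0,0,0]],[[0,0,-0.06],[0,0,0]],[[0,0,-0.1],[0,0,0]],[[0,0,-0.14],[0,0,0]]]' | grep -E 'pos|contact'
python3 -m jog '[[[-0.03,0,-0.01],[0,0,0]],[[-0.07,0,-0.02],[0,0,0]],[[-0.11,0,-0.02],[0,0,0]],[[-0.15,0,-0.02],[0,0,0]],[[-0.19,0,-0.02],[0,0,0]]]' | grep -E 'pos|contact'
python3 -m jog '[[[-0.02,0,0],[0,0,0]],[[-0.03,0,0],[0,0,0]],[[-0.03,0,0],[0,0,0]],[[-0.03,0,0],[0,0,0]]]' | grep -E 'pos|contact|t:'
python3 - <<'E'
from h import *
c=cam('wrist');d=cam('top');s=cam('scene')
f=lambda x,w,h:cv2.resize(x,(w,h),interpolation=cv2.INTER_CUBIC)
a=f(c['im'],400,300);b=f(d['im'][185:238,140:211],400,300);e=f(s['im'],400,300);p=proj(s,[.5,.22,.08])[0].astype(int)
g=f(s['im'][p[1]-36:p[1]+36,p[0]-48:p[0]+48],400,300)
cv2.imwrite('pics/f7.png',np.vstack([np.hstack([a,b]),np.hstack([e,g])]))
E
```

```text
tool_pos: [0.4795, 0.3462, 0.1104]
contact_force: [-1.1, 2.9, 1.0]
tool_pos: [0.473, 0.3791, 0.11]
contact_force: [-0.3, 0.1, 0.1]
tool_pos: [0.473, 0.3782, 0.252]
contact_force: [0.5, -0.2, -0.2]
tool_pos: [0.5099, 0.1905, 0.2714]
contact_force: [0.4, 0.0, 0.3]
t: 22.05
tool_pos: [0.5155, 0.1636, 0.2706]
tool_rot: [-1.996, -2.426, -0.001]
contact_force: [-1.3, 0.3, -0.3]
```

View pics/f7.png

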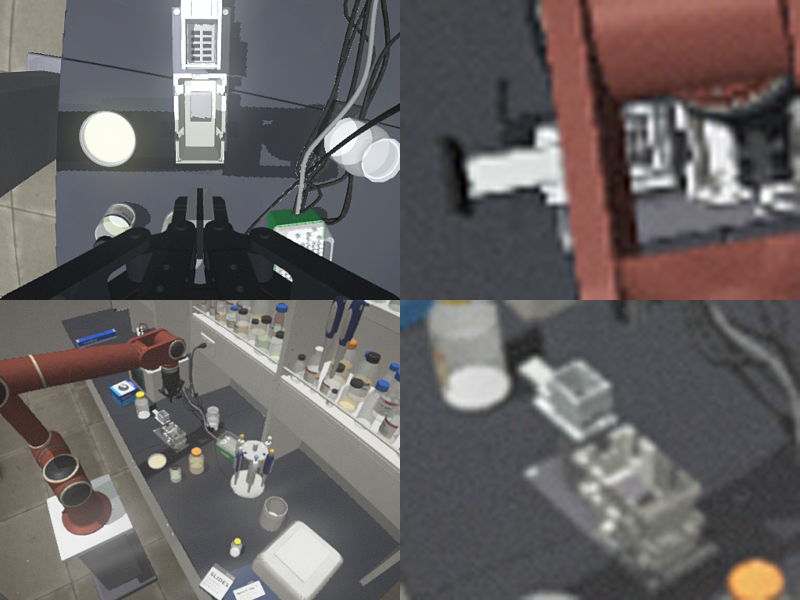

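The cassette lies flat in the upper tray: at about (200,107) in the wrist view it scales to roughly 28 × 39 mm. The plunger is back out, the others are still in the magazine, and the trays are square. I'm handing in.

```bash
python3 -c "
from station import job
print(job.finish_job())"
```

```text
the job is handed in; nothing more can be done
None
```

The job is handed in at about 22 s of the 61 s allowed: the tray is stacked end for end on the docked one, and one full plunger stroke dropped one cassette flat into it, with the rest still in the magazine. I viewed 11 pictures, one over the limit of 10.

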